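Clamp a tall gift tin and draw off its tight deep lid

TASK

Open the tall red-lidded gift tin for packing: stand it, lid on, on the bed of the bench clamp between the jaws and swing the clamp's lever fully closed so that the base is held down. Then draw the tight lid straight up off the base and the glass tube inside, and stand the lid, open end down, on the bench clear of the clamp, leaving the tin upright in the closed clamp with the tube in it. Do not knock over the tin or shift the boxes, jar, scissors or ribbon spool around the work.

Things in the scene. Friction and masses are not known exactly. Their poses are not given: they have to be found in the camera images.
- tin_base: Metal base of the tall tin, 52 mm square, 94 mm high; only its lowest 33 mm show below the lid. Origin: centre of underside, z up, x, y square to the sides. The lid rests on a bead 33-37 mm up. Spring tongues grip the lid: pulling it off takes 7-15 N, so the unclamped tin (about 0.37 kg) can be carried by its lid. One side starts 10-25 mm from the stacked boxes, too near for a finger.
- tin_lid: Dark red lid with gilt lines, 59 mm square outside, 103 mm high, 0.09 kg, walls 2 mm, open below, 1.5 mm play round the base. Origin: centre of its open rim, 103 mm under its flat top; axes in line with the base's. Closed, its origin is 37 mm above the base's (tin with lid: 140 mm high). Off the base after 57 mm of rise, past the tube after 91 mm.
- pearl_tube: Glass tube of sugar pearls with a cork, 34 mm in diameter, 126 mm high, loose in the tin, hidden at first; lid off, it stands 34 mm proud of the base. Origin: centre of its underside, 2 mm above the base's.
- clamp: Dark grey cam clamp bolted to the bench. Bed 16 mm above the bench, 112 mm along x. Origin: on the bench under the seat's middle. Jaws (tops 45 mm up, 82 mm long in x) close along y: fixed face at y = +34 mm; moving face at -34 mm + 12.1 mm x lever, pushing the tin to y = +8 mm, its rubber giving 3 mm. Lever pivot at x = 0, y = -98 mm.
- lever (a joint): Angle of the clamp's lever, rad, about the clamp's z: 0 open (lever along the clamp's -x), 1.571 fully closed at its stop (along -y). Starts between 0 and 0.3. It stays where it is left; 4 to 8 N at the grip move it.
- lever_grip (a point): Point on the upright round black grip at the lever's end: 24 mm in diameter, from 46 to 101 mm above the bench; this point is 82 mm above the bench, on an arc of 105 mm radius about the pivot.
- box_low: Lower of two stacked closed kraft gift boxes (loose, leave alone): 234 x 145 x 62 mm, the long side along its x. Origin: centre of its underside.
- box_top: Upper gift box of the stack, same size, top of the stack 125 mm above the bench. Origin: centre of its underside.
- jar: Closed jar of icing with a white cap, 56 mm in diameter, 105 mm high, upright close to the stack (leave alone). Origin: centre of its underside.
- scissors: Scissors with red handles lying flat, 87 x 199 x 9 mm, long in y (leave alone). Origin: middle of the underside.
- ribbon_spool: Loose spool of red ribbon lying flat, the nearer to the robot of two alike, 104 x 132 x 32 mm with its loose end (leave alone). Origin: middle of that outline, underside.
There are look-alikes about, which are no part of the job. What is shaped like the tin_lid but pink or purple is not meant. What is shaped like the tin_base but blue or green is not meant.

How it is judged:
By the outcome, as a careful person would: the job done as asked, in the order asked, and still so for the second after the job is handed in, with the robot touching nothing.
It also fails if it takes over 70 s, if anything falls off the work surface, if the arm or the gripper's body presses on something with over 40 N, if the wrist force passes 120 N, or if a joint passes its speed limit or range.

ROBOT

A 6-joint arm with a two-finger parallel gripper is mounted at the origin on a cart in front of the work surface, level with it; the furniture and walls round the work are solid. World frame = base frame: x ahead of the robot, y to its left, z up, the work surface at z = 0. Lengths are in m, angles in rad, forces in N, time in s.
With the tool pointing down it reaches from about 0.375 to 0.9 m from the base axis. Payload 3.1 kg.
Tool frame: the origin (TCP) lies at the very end of the fingers, on their centre line; the grasp point (between the pads) lies 19 mm behind it (manip.grasp_offset is the distance from the TCP to the grasp point, in m); x points along the fingers, y is the direction in which the jaws open and shut, and the axes are right-handed (so a half turn about x gives the same grasp; the last joint's range is limited). The gripper opens to 87 mm and grips with 3 to 60 N. Pads are 19 mm wide; open, the fingers measure 117 mm over their backs; the gripper's body (75 mm by 190 mm) begins 51 mm behind the grasp point.
Start: joints at [-1.345, 0.527, 1.433, -0, 1.181, -0.178], TCP at [0.246, -0.574, 0.223] pointing down, gripper open.
Joint ranges: [-3.08, 3.08], [-0.75, 2.2], [0.22, 2.44], [-1.43, 4.57], [0, 2.65], [-2.85, 2.85]. Speed limits (rad/s): [2.79, 2.79, 3.14, 3.14, 3.14, 3.14].

INTERFACE

Orientations are given as a unit quaternion [x, y, z, w].
In Python, from plant import manip gives the robot as it stands.
- The arm moves only by the tool play_rows, never from a script. Its argument "series" is a list of rows, each an object with "delta_pos": the shift along the tool's x, y, z in m, a list of three; "delta_rot": the turn, a rotation vector about the tool's x, y, z in degrees, a list of three. In form: [{"delta_pos": [tx, ty, tz], "delta_rot": [ax, ay, az]}, ...]. A call has 1 to 20 rows; each row shifts and turns the commanded pose from where the row before left it, along the tool's axes as they then stand; what a row does not reach is not made up. A row lasts 1/8 s, in which the tool goes at most 62.5 mm and 10.7 degrees, less where a joint would pass 70% of its speed; a pose out of reach is approached as far as the arm can. A call with a gripper value outside its range is refused whole. "gripper" is the closure, from -1 (fully open) to 1 (shut), so that 0 is half open, set as the call begins (left out, the last holds). The fingers move at their own pace and stop on an object; the grip force is fixed at half the most. Time passes only in rows, so rows that do not move let the fingers close. It gives the time, the measured TCP pose, the force and the opening at its end, in the units of the state.
- manip.get_state(): the state, without advancing time (a new reading comes with each control period).
- manip.read_camera(name): name is "scene" or "side" or "wrist"; returns the picture (400x640x3 uint8, red, green, blue); there is no depth.
- manip.camera_params(name): a dict with "fx", "fy", "cx", "cy" (pixels), "origin" and "rotation" of the camera in the world. Camera axes: x right, y up, looking along -z (the intrinsics and any distortion apply to the point x, -y, -z); pixel columns grow to the right and rows downward; lengths in m; the calibration is good to about 2 mm. A picture is of the moment at which its call begins: read the wrist's pose just before it. camera_params takes no time and is no camera call; for the wrist camera it gives the pose at the moment of the call.
- manip.job_done(): hands the job in, once; it reports no verdict.
Trained networks look in the newest picture that a camera, given by its name, has taken for a name from the list of things; names that differ only in an ending like _2 or _b are one class to them, and where a whole thing is asked for, a point or a joint stands for the part that bears it (a point fixed in the world has none). Each returns a list of dicts, best first, with "p" (0 to 1); they miss things now and then, are a little off and sometimes report something else, mostly with a low value. They report only what shows in the picture. A call takes as long as a camera call. They do not tell look-alikes from the thing itself.
- manip.cut_out(camera, target): "region" (400x640 bool, what is visible of it) and "pixel" ([column, row] in pixels, amid what is visible of it).
- manip.landmark_of(camera, target): "pixel" ([column, row] in pixels: a listed point, or the origin of a listed thing).
The state is a dict: "time": time; "joint_positions": joint angles; "joint_velocities": joint speeds; "joint_efforts": joint torques, N m; "position": TCP position; "eef_rot": TCP orientation; "force": force on the tool from outside, world axes, zero at the start; "torque": the same for the moment, N m; "opening": finger opening in m.
Only numpy, scipy, OpenCV 4.12 (cv2) and the standard library are available. Lean on these libraries where they do the work, as an engineer would, in place of code of your own. Each camera call takes 0.05 s, during which the arm holds its last target. There are 200 camera calls.

## Working session

There is one attempt and no reset: what is moved stays moved. The work goes in short steps, Python scripts to look and compute and a tool call to move; the robot and the scene stay as the last step left them, time stands still between calls to the robot, and variables do not carry over. Pictures are saved under pics/ and viewed, about 8 in all and at most 12, crops included, and the job is handed in when it is done.

Besides the shell and the picture viewer there is one more tool, called as a command line: name --argument value ..., lists and objects as JSON in quotes. play_rows: Moves the arm, as the interface text tells. Its arguments: {"type":"object","properties":{"series":{"type":"array","items":{"type":"object","properties":{"delta_pos":{"type":"array","items":{"type":"number"}},"delta_rot":{"type":"array","items":{"type":"number"}}}}},"gripper":{"type":"number"}},"required":["series"]}

```bash
ls; mkdir -p pics
cat > h.py <<'E'
import numpy as np, cv2
from plant import manip
from scipy.spatial.transform import Rotation as R
def cam(n):
    p=manip.camera_params(n); return p
def ray(p,px):
    d=np.array([(px[0]-p['cx'])/p['fx'],-(px[1]-p['cy'])/p['fy'],-1.0])
    return np.array(p['origin']),np.array(p['rotation'])@d
def atz(p,px,z):
    o,d=ray(p,px); return o+d*(z-o[2])/d[2]
def proj(p,X):
    c=np.array(p['rotation']).T@(np.array(X)-np.array(p['origin'])); return np.array([p['cx']+p['fx']*c[0]/-c[2],p['cy']-p['fy']*c[1]/-c[2]])
def snap(n,f):
    im=manip.read_camera(n); cv2.imwrite(f'pics/{f}.png',im[:,:,::-1]); return im
E
python3 - <<'E'
from h import *
for n in ['scene','side','wrist']:
    snap(n,n+'0'); p=cam(n); print(n,{k:np.round(v,3).tolist() if not isinstance(v,str) else v for k,v in p.items()})
    for t in (['tin_base','tin_lid','clamp','lever','lever_grip','box_low','box_top','jar','scissors','ribbon_spool'] if n!='wrist' else ['tin_lid']):
        print(t,[(np.round(r['pixel']).tolist(),round(r['p'],2)) for r in manip.landmark_of(n,t)][:4])
s=manip.get_state();print(s['time'],s['position'],s['eef_rot'],s['opening'])
a,b=[cv2.imread(f'pics/{n}0.png') for n in('scene','side')]
E
```

```text
pics
scene {'fx': 478.617, 'fy': 478.617, 'cx': 308.752, 'cy': 211.983, 'origin': [-0.513, -0.681, 1.328], 'rotation': [0.338, -0.175, -0.404, 0.832]}
tin_base [([200.0, 208.0], 0.65), ([244.0, 174.0], 0.64), ([288.0, 214.0], 0.43)]
tin_lid [([197.0, 168.0], 0.98), ([243.0, 169.0], 0.75), ([221.0, 190.0], 0.67)]
clamp [([367.0, 234.0], 0.7)]Traceback (most recent call last):
  File "<stdin>", line 5, in <module>
ValueError: it knows: box_low, box_top, clamp, jar, lever_grip, pearl_tube, ribbon_spool, scissors, tin_base, tin_lid
```

```bash
sed -i "s/p=manip.camera_params(n); return p/p=dict(manip.camera_params(n)); p['rotation']=R.from_quat(p['rotation']).as_matrix(); return p/" h.py
python3 - <<'E'
from h import *
for n in ['scene','side']:
    snap(n,n+'0'); p=manip.camera_params(n); print(n,p)
    for t in ['tin_base','tin_lid','clamp','lever_grip','box_low','box_top','jar','scissors','ribbon_spool']:
        z=dict(lever_grip=.082,tin_lid=.037,box_top=.063).get(t,0)
        for r in manip.landmark_of(n,t)[:4]: print(t,np.round(r['pixel']),round(r['p'],2),np.round(atz(cam(n),r['pixel'],z),3))
s=manip.get_state();print(s['time'],s['position'],s['eef_rot'],s['opening'],s['force'])
E
```

```text
scene {'fx': 478.6166818351494, 'fy': 478.6166818351494, 'cx': 308.75249808276794, 'cy': 211.98297780288647, 'origin': array([-0.51345804, -0.68091863,  1.3276643 ]), 'rotation': array([ 0.33814265, -0.17498386, -0.40370587,  0.8319025 ])}
tin_base [204. 205.] 0.66 [0.312 0.452 0.   ]
tin_base [286. 215.] 0.51 [0.472 0.164 0.   ]
tin_base [246. 171.] 0.42 [0.568 0.466 0.   ]
tin_lid [197. 168.] 0.87 [0.427 0.605 0.037]
tin_lid [223. 191.] 0.73 [0.39  0.421 0.037]
tin_lid [246. 168.] 0.56 [0.55  0.444 0.037]
clamp [366. 234.] 0.91 [ 0.584 -0.133  0.   ]
clamp [374. 248.] 0.64 [ 0.543 -0.193  0.   ]
lever_grip [376. 250.] 0.84 [ 0.473 -0.232  0.082]
box_low [272. 164.] 0.63 [0.672 0.411 0.   ]
box_top [272. 154.] 0.75 [0.666 0.404 0.063]
scissors [245. 172.] 0.64 [0.559 0.462 0.   ]
scissors [285. 244.] 0.49 [ 0.358  0.073 -0.   ]
ribbon_spool [273. 155.] 0.4 [0.725 0.448 0.   ]
side {'fx': 412.39695341647456, 'fy': 412.39695341647456, 'cx': 317.00338327882264, 'cy': 199.7429448497132, 'origin': array([-0.09941617,  1.13444279,  1.03397576]), 'rotation': array([-0.11154604,  0.42194695,  0.87144569, -0.22383177])}
tin_base [306. 229.] 0.73 [0.493 0.162 0.   ]
tin_base [316. 300.] 0.59 [0.301 0.427 0.   ]
tin_base [251. 274.] 0.53 [0.539 0.44  0.   ]
tin_lid [242. 328.] 0.96 [0.423 0.64  0.037]
tin_lid [248. 264.] 0.89 [0.553 0.434 0.037]
tin_lid [276. 289.] 0.62 [0.415 0.479 0.037]
clamp [324. 185.] 0.61 [ 0.565 -0.111  0.   ]
lever_grip [357. 158.] 0.64 [ 0.48  -0.251  0.082]
box_low [228. 253.] 0.61 [0.667 0.399 0.   ]
box_top [235. 242.] 0.71 [0.634 0.394 0.063]
box_top [246. 272.] 0.43 [0.522 0.482 0.063]
jar [246. 267.] 0.47 [0.575 0.425 0.   ]
scissors [350. 227.] 0.71 [0.355 0.075 0.   ]
ribbon_spool [350. 138.] 0.47 [ 0.636 -0.52   0.   ]
1.2 [ 0.24616941 -0.57444835  0.22255302] [-0.69267004 -0.14214496  0.69267245 -0.14215451] 0.08690705061966383 [-0.33534562  0.0172235   0.24393107]
```

View pics/scene0.png

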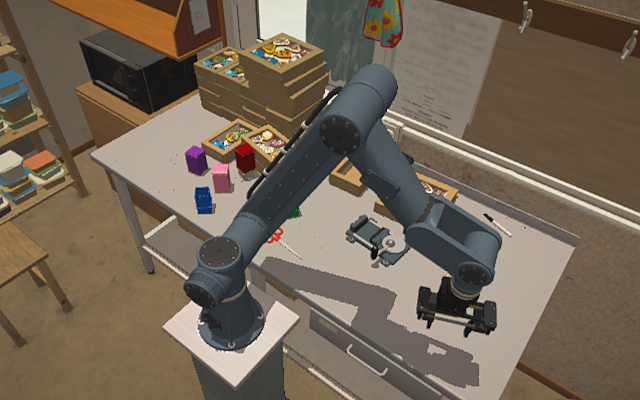

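View pics/side0.png

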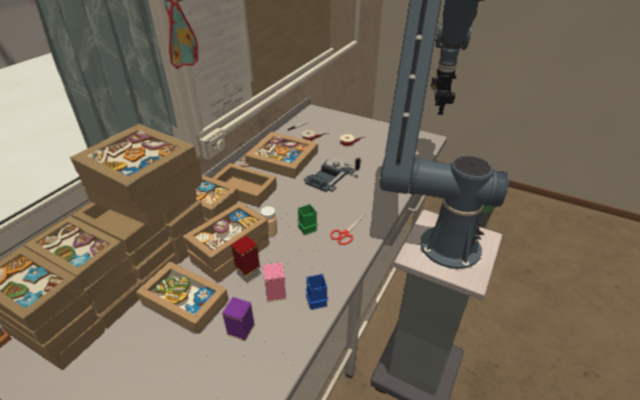

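```bash
cat >> h.py <<'E'
def down(yaw): # tool x down, tool y at yaw (rad) in the world's xy
    y=np.array([np.cos(yaw),np.sin(yaw),0]); x=np.array([0,0,-1.]); return R.from_matrix(np.array([x,y,np.cross(x,y)]).T)
def plan(pos,yaw,start=None,vmax=.055,amax=9.5):
    """print rows from start (pos,yaw) or the present pose; returns the end"""
    s=manip.get_state(); p,q=(s['position'],R.from_quat(s['eef_rot'])) if start is None else (np.array(start[0]),down(start[1]))
    g=(q.inv()*down(yaw)).as_rotvec(degrees=True); d=q.inv().apply(np.array(pos)-p)
    n=max(1,int(np.ceil(max(np.linalg.norm(np.array(pos)-p)/vmax,np.linalg.norm(g)/amax))))
    print('total tool delta mm',np.round(d*1000,1),'rot deg',np.round(g,1),'rows',n)
    for i in range(n):
        dd=R.from_rotvec(-g*i/n,degrees=True).apply(d/n); print(np.round(dd,4).tolist(),np.round(g/n,2).tolist())
    return pos,yaw
def yaw_now():
    y=R.from_quat(manip.get_state()['eef_rot']).as_matrix()[:,1]; return np.arctan2(y[1],y[0])
E
python3 - <<'E'
from h import *
s=manip.get_state();T=R.from_quat(s['eef_rot']);p=cam('wrist')
print(p['fx'],p['cx'],p['cy'],'tool-frame origin',T.inv().apply(p['origin']-s['position']),'look',T.inv().apply(-p['rotation'][:,2]),'up',T.inv().apply(p['rotation'][:,1]))
print(np.degrees(yaw_now()))
plan([.48,-.2,.42],np.radians(-90))
E
```

```text
292.35414524116374 322.18048053804057 199.77526598121335 tool-frame origin [-0.16151504  0.00039105 -0.08014566] look [ 9.57848349e-01 -2.65361402e-04  2.87274206e-01] up [ 2.87274160e-01 -1.99223139e-04 -9.57848379e-01]
-66.80559577323002
total tool delta mm [-197.5 -252.1 -362.4] rot deg [23.2  0.  -0. ] rows 9
[-0.0219, -0.028, -0.0403] [2.58, 0.0, -0.0]
[-0.0219, -0.0298, -0.039] [2.58, 0.0, -0.0]
[-0.0219, -0.0315, -0.0376] [2.58, 0.0, -0.0]
[-0.0219, -0.0332, -0.0361] [2.58, 0.0, -0.0]
[-0.0219, -0.0348, -0.0346] [2.58, 0.0, -0.0]
[-0.0219, -0.0363, -0.033] [2.58, 0.0, -0.0]
[-0.0219, -0.0377, -0.0313] [2.58, 0.0, -0.0]
[-0.0219, -0.0391, -0.0296] [2.58, 0.0, -0.0]
[-0.0219, -0.0404, -0.0278] [2.58, 0.0, -0.0]
```

play_rows --series '[{"delta_pos": [-0.015, -0.033, -0.05], "delta_rot": [2.6, 0, 0]}, {"delta_pos": [-0.015, -0.033, -0.05], "delta_rot": [2.6, 0, 0]}, {"delta_pos": [-0.01, -0.035, -0.047], "delta_rot": [2.6, 0, 0]}, {"delta_pos": [-0.01, -0.037, -0.045], "delta_rot": [2.6, 0, 0]}, {"delta_pos": [-0.01, -0.039, -0.043], "delta_rot": [2.6, 0, 0]}, {"delta_pos": [-0.01, -0.041, -0.042], "delta_rot": [2.6, 0, 0]}, {"delta_pos": [0, -0.043, -0.041], "delta_rot": [2.6, 0, 0]}, {"delta_pos": [0, -0.044, -0.04], "delta_rot": [2.5, 0, 0]}, {"delta_pos": [0, -0.045, -0.038], "delta_rot": [2.5, 0, 0]}, {"delta_pos": [0, 0, 0], "delta_rot": [0, 0, 0]}]'

```text
time: 2.45
position: [0.558, -0.1397, 0.2926]
eef_rot: [0.707, 0.002, -0.707, 0.002]
force: [-0.3, 0.1, -0.4]
opening: 0.0873
```

Run:
```python
from h import *
p=cam('wrist');im=snap('wrist','w1')
for t in ['clamp','lever_grip']:
    z=dict(lever_grip=.082).get(t,0)
    for r in manip.landmark_of('wrist',t)[:4]: print(t,np.round(r['pixel'],1),round(r['p'],2),np.round(atz(p,r['pixel'],z),4))
s=manip.get_state();print(s['time'],s['position'],np.degrees(yaw_now()),s['force'])
```

```text
clamp [320.9 149.8] 0.7 [ 0.5828 -0.1372  0.    ]
lever_grip [387.6 239.9] 0.59 [ 0.4694 -0.2305  0.082 ]
2.6 [ 0.55563796 -0.14360516  0.29242393] -89.98881813472823 [0.06606699 0.01788553 0.35854151]
```

View pics/w1.png

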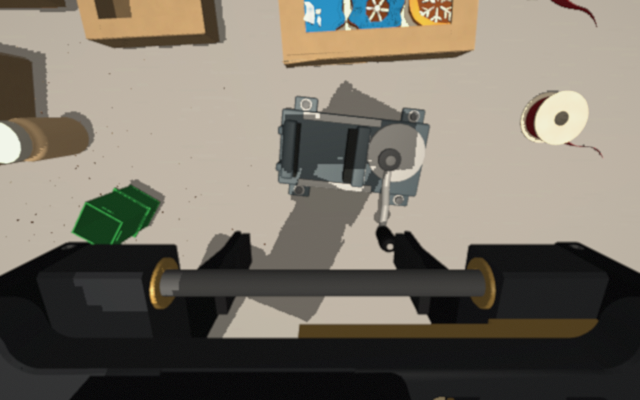

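play_rows --series '[{"delta_pos": [0.04, 0.005, 0.01]}, {"delta_pos": [0.04, 0.005, 0.01]}, {"delta_pos": [0.03, 0.005, 0.0]}, {"delta_pos": [0, 0, 0]}, {"delta_pos": [0, 0, 0]}]'

```text
schema error: expected keys delta_pos, delta_rot
```

Run:
```python
from h import *
p=cam('wrist');im=snap('wrist','w2'); np.save('w2.npy',p,allow_pickle=True)
for t in ['clamp','lever_grip']:
    z=dict(lever_grip=.082).get(t,0)
    for r in manip.landmark_of('wrist',t)[:4]: print(t,np.round(r['pixel'],1),round(r['p'],2),np.round(atz(p,r['pixel'],z),4))
s=manip.get_state();print(s['time'],s['position'])
c=im[0:240,180:500]; cv2.imwrite('pics/w2c.png',cv2.resize(c,None,fx=2.5,fy=2.5,interpolation=cv2.INTER_CUBIC)[:,:,::-1])
```

```text
clamp [316.2 149.6] 0.69 [ 0.5802 -0.1343  0.    ]
lever_grip [387.  237.1] 0.93 [ 0.4703 -0.2331  0.082 ]
2.75 [ 0.55540959 -0.14458374  0.29255694]
```

View pics/w2c.png

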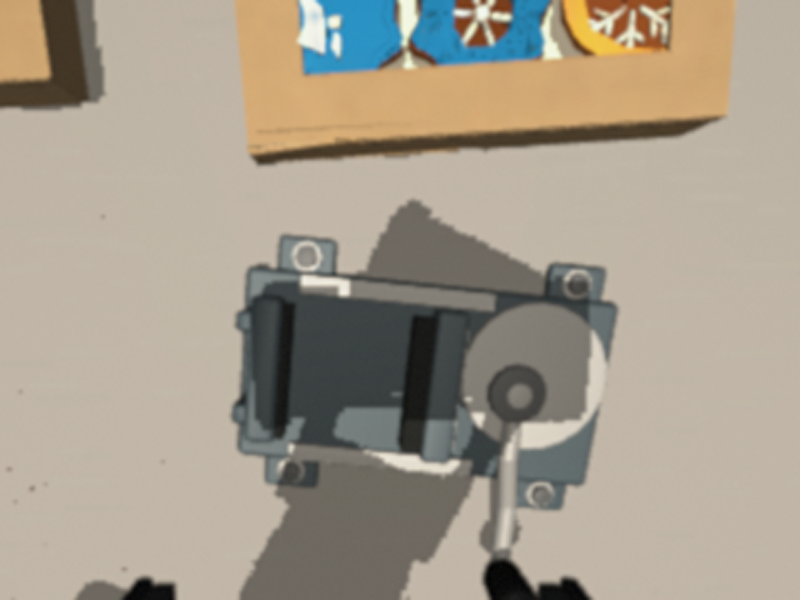

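Run:
```python
from h import *
p=np.load('w2.npy',allow_pickle=True).item()
f=lambda c,z:atz(p,(c[0]/2.5+180-.3,c[1]/2.5-.3),z)
psi=np.radians(-5.8)
Rz=R.from_euler('z',psi).as_matrix()
C=np.array([.584,-.136,0])
for n,c,z in [('fix bot',(285,375),.016),('fix top',(270,369),.045),('mov bot',(405,385),.016),('mov rubbertop',(426,385),.045),('pivot',(517,394),.055),
 ('bed UL',(250,268),.016),('bed UR',(615,303),.016),('bed LL',(240,450),.016),('bed LR',(585,485),.016),
 ('fixtop end+',(280,300),.045),('fixtop end-',(262,437),.045),('movtop+',(452,312),.045),('movtop-',(435,460),.045)]:
    w=f(c,z); print(n,np.round(w,4),'local',np.round(Rz.T@(w-C),4))
```

```text
fix bot [ 0.582  -0.1012  0.016 ] local [-0.0055  0.0344  0.016 ]
fix top [ 0.5889 -0.0958  0.045 ] local [0.0008 0.0405 0.045 ]
mov bot [ 0.5761 -0.1727  0.016 ] local [-0.0041 -0.0373  0.016 ]
mov rubbertop [ 0.5801 -0.1825  0.045 ] local [ 0.0008 -0.0466  0.045 ]
pivot [ 0.5766 -0.2313  0.055 ] local [ 0.0022 -0.0956  0.055 ]
bed UL [ 0.6427 -0.0829  0.016 ] local [0.053  0.0588 0.016 ]
bed UR [ 0.6235 -0.2933  0.016 ] local [ 0.0551 -0.1525  0.016 ]
bed LL [ 0.5364 -0.0723  0.016 ] local [-0.0538  0.0585  0.016 ]
bed LR [ 0.5141 -0.2858  0.016 ] local [-0.0544 -0.1561  0.016 ]
fixtop end+ [ 0.6258 -0.1024  0.045 ] local [0.0382 0.0377 0.045 ]
fixtop end- [ 0.5505 -0.0899  0.045 ] local [-0.0379  0.0425  0.045 ]
movtop+ [ 0.6195 -0.1955  0.045 ] local [ 0.0414 -0.0556  0.045 ]
movtop- [ 0.5371 -0.1888  0.045 ] local [-0.0413 -0.0573  0.045 ]
```

play_rows --series '[{"delta_pos": [0, -0.05, 0], "delta_rot": [0, 0, 0]}, {"delta_pos": [0, -0.06, 0], "delta_rot": [0, 0, 0]}, {"delta_pos": [0, -0.06, 0], "delta_rot": [0, 0, 0]}, {"delta_pos": [0, -0.06, 0], "delta_rot": [0, 0, 0]}, {"delta_pos": [0, -0.06, 0], "delta_rot": [0, 0, 0]}, {"delta_pos": [0, -0.06, 0], "delta_rot": [0, 0, 0]}, {"delta_pos": [0, -0.06, 0], "delta_rot": [0, 0, 0]}, {"delta_pos": [0, -0.06, 0], "delta_rot": [0, 0, 0]}, {"delta_pos": [0, -0.06, 0], "delta_rot": [0, 0, 0]}, {"delta_pos": [0, -0.04, 0], "delta_rot": [0, 0, 0]}, {"delta_pos": [0, 0, 0], "delta_rot": [0, 0, 0]}, {"delta_pos": [0, 0, 0], "delta_rot": [0, 0, 0]}]'

```text
time: 4.25
position: [0.5566, 0.4251, 0.2923]
eef_rot: [-0.707, 0.001, 0.707, 0.0]
force: [-0.2, 0.6, 0.1]
opening: 0.0872
```

Run:
```python
from h import *
p=cam('wrist');im=snap('wrist','w3'); np.save('w3.npy',p,allow_pickle=True)
for t in ['tin_lid','tin_base','jar','box_top']:
    z=dict(tin_lid=.037,box_top=.063).get(t,0)
    for r in manip.landmark_of('wrist',t)[:4]: print(t,np.round(r['pixel'],1),round(r['p'],2),np.round(atz(p,r['pixel'],z),4))
s=manip.get_state();print(s['time'],s['position'],np.degrees(yaw_now()))
```

```text
tin_lid [305.6 175.2] 0.95 [0.5489 0.449  0.037 ]
tin_lid [298.8 238.2] 0.94 [0.4495 0.4613 0.037 ]
tin_lid [202.8 229.9] 0.93 [0.4637 0.6083 0.037 ]
tin_base [485.1 202.1] 0.85 [0.4961 0.1601 0.    ]
tin_base [317.1 305.4] 0.59 [0.3    0.4345 0.    ]
jar [441.2 138.7] 0.75 [0.5975 0.2432 0.    ]
box_top [344.5  96.8] 0.56 [0.6551 0.3967 0.063 ]
4.5 [0.55675826 0.4252985  0.29285688] -90.12334901678845
```

View pics/w3.png

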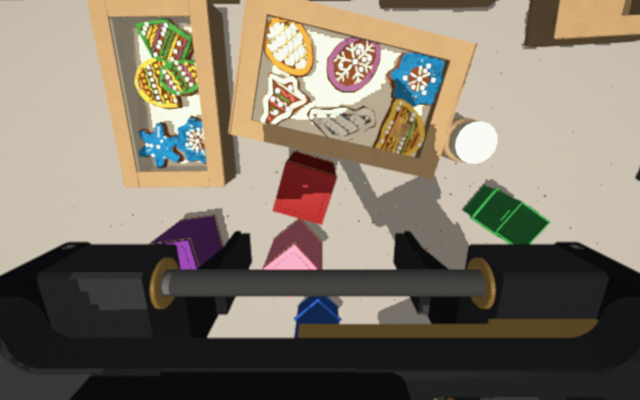

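Run:
```python
from h import *
p=np.load('w3.npy',allow_pickle=True).item(); im=cv2.imread('pics/w3.png')
roi=np.zeros(im.shape[:2],bool); roi[145:235,262:345]=1
h=cv2.cvtColor(im,cv2.COLOR_BGR2HSV)
m=roi&((h[...,0]<8)|(h[...,0]>172))&(h[...,1]>150)
v=h[...,2]; print(np.histogram(v[m],bins=10))
t=(m&(v>125)).astype(np.uint8)
n,l,st,ce=cv2.connectedComponentsWithStats(t);k=1+np.argmax(st[1:,4]);c,_=cv2.findContours((l==k).astype(np.uint8),0,2)
r=cv2.minAreaRect(max(c,key=len));b=cv2.boxPoints(r);print(st[k],b)
W=np.array([atz(p,q,.14)[:2] for q in b]);print(W,W.mean(0),np.linalg.norm(np.roll(W,-1,0)-W,axis=1))
e=np.roll(W,-1,0)-W;print(np.degrees(np.arctan2(e[:,1],e[:,0])))
# box_top near edge and others
cr=im[140:240,255:355];cv2.imwrite('pics/tin.png',cv2.resize(cr,None,fx=5,fy=5,interpolation=2))
```

```text
(array([ 455,   58,   68, 1273,   57,    6,   14,   28,  136,  970]), array([ 54.,  69.,  84.,  99., 114., 129., 144., 159., 174., 189., 204.]))
[ 274  193   57   31 1139] [[272.5168  212.42696]
 [279.67972 181.38762]
 [330.21902 193.05055]
 [323.05612 224.08989]]
[[0.52771571 0.48147867]
 [0.56380471 0.47178604]
 [0.55040411 0.41612883]
 [0.51342416 0.42412275]] [0.53883717 0.44837907] [0.03736794 0.05724772 0.03783411 0.05910964]
[ -15.03348075 -103.53745396  167.80210823   76.00835449]
```

View pics/tin.png

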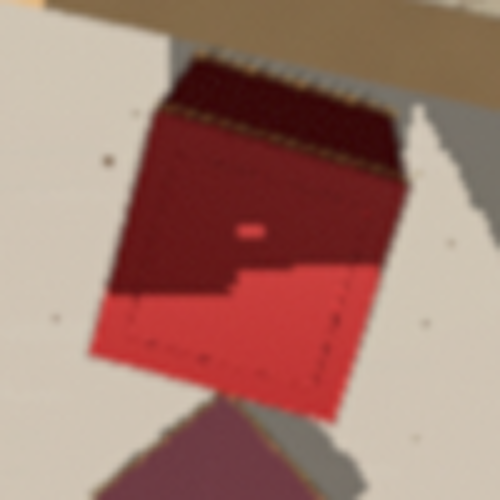

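Run:
```python
from h import *
p=np.load('w3.npy',allow_pickle=True).item()
b=np.array([(160,105),(408,185),(336,422),(90,353)])/5-.4+[255,140]
W=np.array([atz(p,q,.14)[:2] for q in b]);c=W.mean(0);print(W,c,np.linalg.norm(np.roll(W,-1,0)-W,axis=1))
e=np.roll(W,-1,0)-W;a=np.degrees(np.arctan2(e[:,1],e[:,0]));print(a)
yaw=np.radians(np.mean((a+360)%90)-90); print(np.degrees(yaw))
y=yaw-np.pi/2 if yaw>-np.pi/4 else yaw
print('yaw tool',np.degrees(y))
e=plan([*c,.20],y); plan([*c,.086],y,start=e)
```

```text
[[0.58673354 0.4633407 ]
 [0.56906497 0.40970268]
 [0.51353765 0.42556618]
 [0.53038334 0.48125011]] [0.54992987 0.44496492] [0.05647314 0.05774889 0.05817626 0.05912776]
[-108.23208469  164.05598568   73.16820075  -17.63146851]
-17.159841693612947
yaw tool -107.15984169361295
total tool delta mm [ 92.9 -19.7   6.9] rot deg [17. -0. -0.] rows 2
[0.0464, -0.0098, 0.0034] [8.52, -0.0, -0.0]
[0.0464, -0.0092, 0.0049] [8.52, -0.0, -0.0]
total tool delta mm [114.   0.   0.] rot deg [0. 0. 0.] rows 3
[0.038, 0.0, 0.0] [0.0, 0.0, 0.0]
[0.038, 0.0, 0.0] [0.0, 0.0, 0.0]
[0.038, 0.0, 0.0] [0.0, 0.0, 0.0]
```

play_rows --series '[{"delta_pos": [0.046, -0.01, 0.003], "delta_rot": [8.5, 0, 0]}, {"delta_pos": [0.046, -0.01, 0.005], "delta_rot": [8.5, 0, 0]}, {"delta_pos": [0, 0, 0], "delta_rot": [0, 0, 0]}, {"delta_pos": [0, 0, 0], "delta_rot": [0, 0, 0]}]'

```text
time: 5.0
position: [0.5511, 0.4474, 0.2024]
eef_rot: [0.7, -0.103, -0.699, -0.105]
force: [0.9, 1.6, 1.1]
opening: 0.0869
```

Run:
```python
from h import *
p=cam('wrist');snap('wrist','w4')
s=manip.get_state();print(s['position'],np.degrees(yaw_now()),s['joint_positions'])
for r in manip.landmark_of('wrist','tin_lid')[:2]: print(np.round(r['pixel'],1),round(r['p'],2),np.round(atz(p,r['pixel'],.037),4))
plan([.550,.445,.086],np.radians(-107.2))
```

```text
[0.55158396 0.44764407 0.20331618] -106.94524077517063 [ 5.24984065e-01  6.63778368e-01  1.21826786e+00 -3.19430739e-04
  1.25476549e+00  2.39163492e+00]
[322.3 186.2] 0.91 [0.5501 0.4484 0.037 ]
[333.4 262.6] 0.77 [0.4522 0.4636 0.037 ]
total tool delta mm [117.6   3.5   1.2] rot deg [ 0.2 -0.2  0.2] rows 3
[0.0392, 0.0012, 0.0004] [0.08, -0.07, 0.07]
[0.0392, 0.0011, 0.0003] [0.08, -0.07, 0.07]
[0.0392, 0.0011, 0.0003] [0.08, -0.07, 0.07]
```

View pics/w4.png

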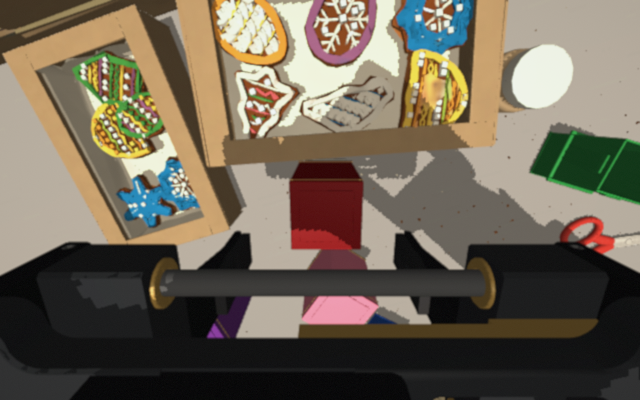

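play_rows --series '[{"delta_pos": [0.04, 0.002, 0], "delta_rot": [0, 0, 0]}, {"delta_pos": [0.04, 0.001, 0], "delta_rot": [0, 0, 0]}, {"delta_pos": [0.025, 0, 0], "delta_rot": [0, 0, 0]}, {"delta_pos": [0.012, 0, 0], "delta_rot": [0, 0, 0]}, {"delta_pos": [0, 0, 0], "delta_rot": [0, 0, 0]}]'

```text
time: 5.72
position: [0.5495, 0.4446, 0.0843]
eef_rot: [0.7, -0.104, -0.699, -0.105]
force: [0.1, 1.1, 0.3]
opening: 0.0868
```

play_rows --gripper 1 --series '[{"delta_pos": [0, 0, 0], "delta_rot": [0, 0, 0]}, {"delta_pos": [0, 0, 0], "delta_rot": [0, 0, 0]}, {"delta_pos": [0, 0, 0], "delta_rot": [0, 0, 0]}, {"delta_pos": [0, 0, 0], "delta_rot": [0, 0, 0]}, {"delta_pos": [0, 0, 0], "delta_rot": [0, 0, 0]}, {"delta_pos": [0, 0, 0], "delta_rot": [0, 0, 0]}, {"delta_pos": [0, 0, 0], "delta_rot": [0, 0, 0]}, {"delta_pos": [0, 0, 0], "delta_rot": [0, 0, 0]}]'

```text
time: 6.72
position: [0.5492, 0.4449, 0.0841]
eef_rot: [0.7, -0.104, -0.699, -0.105]
force: [0.4, 0.6, 5.0]
opening: 0.0588
```

play_rows --series '[{"delta_pos": [-0.01, 0, 0], "delta_rot": [0, 0, 0]}, {"delta_pos": [-0.02, 0, 0], "delta_rot": [0, 0, 0]}, {"delta_pos": [-0.035, 0, 0], "delta_rot": [0, 0, 0]}, {"delta_pos": [-0.035, 0, 0], "delta_rot": [0, 0, 0]}, {"delta_pos": [-0.035, 0, 0], "delta_rot": [0, 0, 0]}, {"delta_pos": [-0.025, 0, 0], "delta_rot": [0, 0, 0]}, {"delta_pos": [-0.01, 0, 0], "delta_rot": [0, 0, 0]}, {"delta_pos": [0, 0, 0], "delta_rot": [0, 0, 0]}]'

```text
time: 7.72
position: [0.5488, 0.4444, 0.2542]
eef_rot: [0.7, -0.104, -0.699, -0.105]
force: [0.0, -0.3, -4.2]
opening: 0.0585
```

Run:
```python
from h import *
s=manip.get_state();print(s['position'],np.degrees(yaw_now()),s['force'],s['opening'])
plan([.584,-.136,.25],np.radians(-95.8),vmax=.042)
```

```text
[0.54882155 0.44444794 0.25418549] -107.00834806994108 [ 0.01959845 -0.3420024  -4.15722232] 0.05845694845990508
total tool delta mm [   4.   544.8 -203.4] rot deg [-11.2  -0.    0. ] rows 14
[0.0003, 0.0389, -0.0145] [-0.8, -0.0, 0.0]
[0.0003, 0.0391, -0.014] [-0.8, -0.0, 0.0]
[0.0003, 0.0393, -0.0134] [-0.8, -0.0, 0.0]
[0.0003, 0.0395, -0.0129] [-0.8, -0.0, 0.0]
[0.0003, 0.0397, -0.0123] [-0.8, -0.0, 0.0]
[0.0003, 0.0398, -0.0118] [-0.8, -0.0, 0.0]
[0.0003, 0.04, -0.0112] [-0.8, -0.0, 0.0]
[0.0003, 0.0401, -0.0107] [-0.8, -0.0, 0.0]
[0.0003, 0.0403, -0.0101] [-0.8, -0.0, 0.0]
[0.0003, 0.0404, -0.0095] [-0.8, -0.0, 0.0]
[0.0003, 0.0406, -0.009] [-0.8, -0.0, 0.0]
[0.0003, 0.0407, -0.0084] [-0.8, -0.0, 0.0]
[0.0003, 0.0408, -0.0078] [-0.8, -0.0, 0.0]
[0.0003, 0.0409, -0.0073] [-0.8, -0.0, 0.0]
```

Force −4.2 N in z matches the tin's weight. Carry it over.

play_rows --series '[{"delta_pos": [0, 0.02, -0.007], "delta_rot": [-0.8, 0, 0]}, {"delta_pos": [0, 0.039, -0.014], "delta_rot": [-0.8, 0, 0]}, {"delta_pos": [0, 0.039, -0.014], "delta_rot": [-0.8, 0, 0]}, {"delta_pos": [0, 0.04, -0.013], "delta_rot": [-0.8, 0, 0]}, {"delta_pos": [0, 0.04, -0.013], "delta_rot": [-0.8, 0, 0]}, {"delta_pos": [0, 0.04, -0.012], "delta_rot": [-0.8, 0, 0]}, {"delta_pos": [0, 0.04, -0.012], "delta_rot": [-0.8, 0, 0]}, {"delta_pos": [0, 0.04, -0.011], "delta_rot": [-0.8, 0, 0]}, {"delta_pos": [0, 0.04, -0.01], "delta_rot": [-0.8, 0, 0]}, {"delta_pos": [0, 0.04, -0.01], "delta_rot": [-0.8, 0, 0]}, {"delta_pos": [0, 0.04, -0.009], "delta_rot": [-0.8, 0, 0]}, {"delta_pos": [0, 0.04, -0.009], "delta_rot": [-0.8, 0, 0]}, {"delta_pos": [0, 0.04, -0.008], "delta_rot": [-0.8, 0, 0]}, {"delta_pos": [0, 0.04, -0.008], "delta_rot": [-0.8, 0, 0]}, {"delta_pos": [0, 0.02, -0.004], "delta_rot": [0, 0, 0]}, {"delta_pos": [0, 0, 0], "delta_rot": [0, 0, 0]}, {"delta_pos": [0, 0, 0], "delta_rot": [0, 0, 0]}, {"delta_pos": [0, 0, 0], "delta_rot": [0, 0, 0]}]'

```text
time: 9.98
position: [0.589, -0.132, 0.2534]
eef_rot: [-0.706, 0.035, 0.706, 0.035]
force: [0.4, -0.2, -3.5]
opening: 0.0589
```

Run:
```python
from h import *
s=manip.get_state();print(s['time'],s['position'],np.degrees(yaw_now()),s['force'],s['opening'])
plan([.584,-.136,.17],np.radians(-95.8))
p=cam('wrist');im=snap('wrist','w5')
c=im[0:280,160:480]; cv2.imwrite('pics/w5c.png',cv2.resize(c,None,fx=2,fy=2,interpolation=2)[:,:,::-1])
C=np.array([.584,-.136,0]);Rz=R.from_euler('z',-5.8,degrees=True)
for l in [(0.056,.034,.016),(-.056,.034,.016),(.041,.034,.045),(-.041,.034,.045),(.041,-.033,.045),(-.041,-.033,.045)]: print(l,np.round((proj(p,C+Rz.apply(l))-[160,0])*2))
```

```text
9.975 [ 0.58898712 -0.13200781  0.25343975] -95.70575970578425 [ 0.35207664 -0.24518835 -3.49056455] 0.05888784137333777
total tool delta mm [83.4  4.5  4.5] rot deg [0.1 0.  0. ] rows 2
[0.0417, 0.0023, 0.0023] [0.05, 0.02, 0.02]
[0.0417, 0.0022, 0.0023] [0.05, 0.02, 0.02]
(0.056, 0.034, 0.016) [281. 269.]
(-0.056, 0.034, 0.016) [284. 427.]
(0.041, 0.034, 0.045) [278. 297.]
(-0.041, 0.034, 0.045) [281. 420.]
(0.041, -0.033, 0.045) [385. 297.]
(-0.041, -0.033, 0.045) [381. 421.]
```

View pics/w5c.png

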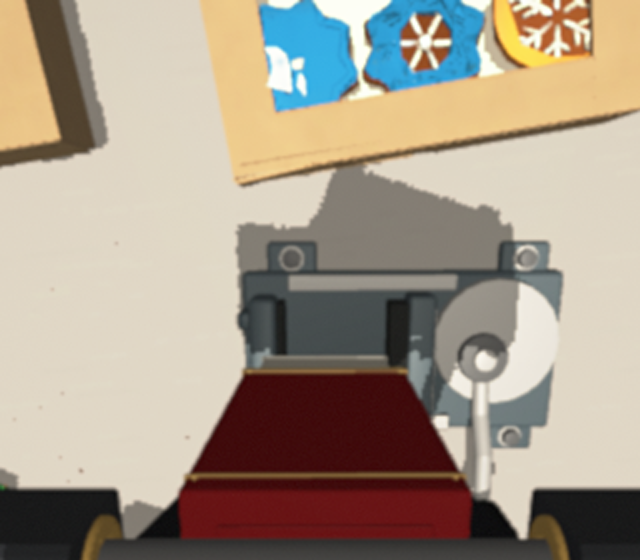

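play_rows --series '[{"delta_pos": [0.02, 0.003, 0.0025], "delta_rot": [0, 0, 0]}, {"delta_pos": [0.03, 0.003, 0.002], "delta_rot": [0, 0, 0]}, {"delta_pos": [0.03, 0, 0], "delta_rot": [0, 0, 0]}, {"delta_pos": [0.02, 0, 0], "delta_rot": [0, 0, 0]}, {"delta_pos": [0.015, 0, 0], "delta_rot": [0, 0, 0]}, {"delta_pos": [0, 0, 0], "delta_rot": [0, 0, 0]}, {"delta_pos": [0.01, 0, 0], "delta_rot": [0, 0, 0]}, {"delta_pos": [0.01, 0, 0], "delta_rot": [0, 0, 0]}, {"delta_pos": [0.005, 0, 0], "delta_rot": [0, 0, 0]}, {"delta_pos": [0.005, 0, 0], "delta_rot": [0, 0, 0]}, {"delta_pos": [0, 0, 0], "delta_rot": [0, 0, 0]}]'

```text
time: 11.4
position: [0.5839, -0.1391, 0.1082]
eef_rot: [-0.706, 0.036, 0.706, 0.036]
force: [0.3, -0.3, -3.6]
opening: 0.0587
```

play_rows --series '[{"delta_pos": [0.003, -0.0015, 0], "delta_rot": [0, 0, 0]}, {"delta_pos": [0.003, 0, 0], "delta_rot": [0, 0, 0]}, {"delta_pos": [0.0015, 0, 0], "delta_rot": [0, 0, 0]}, {"delta_pos": [0, 0, 0], "delta_rot": [0, 0, 0]}, {"delta_pos": [0, 0, 0], "delta_rot": [0, 0, 0]}]'

```text
time: 12.02
position: [0.5844, -0.1377, 0.1011]
eef_rot: [0.706, -0.036, -0.706, -0.036]
force: [-0.2, -0.4, -4.2]
opening: 0.0591
```

play_rows --series '[{"delta_pos": [0.001, 0, 0], "delta_rot": [0, 0, 0]}, {"delta_pos": [0.001, 0, 0], "delta_rot": [0, 0, 0]}, {"delta_pos": [0, 0, 0], "delta_rot": [0, 0, 0]}, {"delta_pos": [0, 0, 0], "delta_rot": [0, 0, 0]}]'

```text
time: 12.52
position: [0.5846, -0.1376, 0.1]
eef_rot: [0.707, -0.036, -0.706, -0.036]
force: [-2.2, 2.0, 6.0]
opening: 0.0586
```

play_rows --gripper -1 --series '[{"delta_pos": [0, 0, 0], "delta_rot": [0, 0, 0]}, {"delta_pos": [0, 0, 0], "delta_rot": [0, 0, 0]}, {"delta_pos": [0, 0, 0], "delta_rot": [0, 0, 0]}, {"delta_pos": [0, 0, 0], "delta_rot": [0, 0, 0]}, {"delta_pos": [0, 0, 0], "delta_rot": [0, 0, 0]}, {"delta_pos": [-0.02, 0, 0], "delta_rot": [0, 0, 0]}, {"delta_pos": [-0.04, 0, 0], "delta_rot": [0, 0, 0]}, {"delta_pos": [-0.04, 0, 0], "delta_rot": [0, 0, 0]}, {"delta_pos": [-0.04, 0, 0], "delta_rot": [0, 0, 0]}, {"delta_pos": [0, 0.02, -0.02], "delta_rot": [0, 0, 0]}, {"delta_pos": [0, 0.02, 0], "delta_rot": [0, 0, 0]}, {"delta_pos": [0, 0, 0], "delta_rot": [0, 0, 0]}, {"delta_pos": [0, 0, 0], "delta_rot": [0, 0, 0]}]'

```text
time: 14.15
position: [0.5989, -0.179, 0.238]
eef_rot: [-0.705, 0.035, 0.707, 0.037]
force: [0.2, 0.3, 0.1]
opening: 0.0868
```

Run:
```python
from h import *
s=manip.get_state();print(s['time'],s['position'],np.degrees(yaw_now()),s['force'],s['opening'])
for n in ['wrist','scene','side']:
    p=cam(n);im=snap(n,n+'6')
    if n=='wrist': np.save('w6.npy',p,allow_pickle=True)
    for t,z in [('lever_grip',.082),('tin_lid',.053),('clamp',0)]:
        for r in manip.landmark_of(n,t)[:2]: print(n,t,np.round(r['pixel'],1),round(r['p'],2),np.round(atz(p,r['pixel'],z),4))
im=cv2.imread('pics/wrist6.png');c=im[0:300,160:480]; cv2.imwrite('pics/w6c.png',cv2.resize(c,None,fx=2,fy=2,interpolation=2))
```

```text
14.15 [ 0.59890496 -0.17897318  0.2379532 ] -95.84668592169781 [0.18685539 0.26409306 0.08436468] 0.08682802119271629
wrist lever_grip [374.2 281.5] 0.9 [ 0.4718 -0.2302  0.082 ]
wrist tin_lid [287.3 195.9] 0.66 [ 0.5841 -0.1337  0.053 ]
wrist tin_lid [372.2 280.8] 0.59 [ 0.4542 -0.2315  0.053 ]
scene lever_grip [372.3 248.6] 0.87 [ 0.4732 -0.2191  0.082 ]
scene lever_grip [283.9 244.1] 0.43 [0.3001 0.0295 0.082 ]
scene tin_lid [197.5 170.4] 0.73 [0.4034 0.5752 0.053 ]
scene tin_lid [367.1 227.5] 0.64 [ 0.5697 -0.1391  0.053 ]
scene clamp [363.  236.4] 0.77 [ 0.5669 -0.1294  0.    ]
side lever_grip [357.3 158.1] 0.6 [ 0.478  -0.2535  0.082 ]
side tin_lid [239.1 327.5] 0.71 [0.421  0.6497 0.053 ]
side tin_lid [275.9 294.4] 0.57 [0.395  0.5051 0.053 ]
side clamp [324.2 182.1] 0.89 [ 0.5728 -0.132   0.    ]
```

View pics/w6c.png

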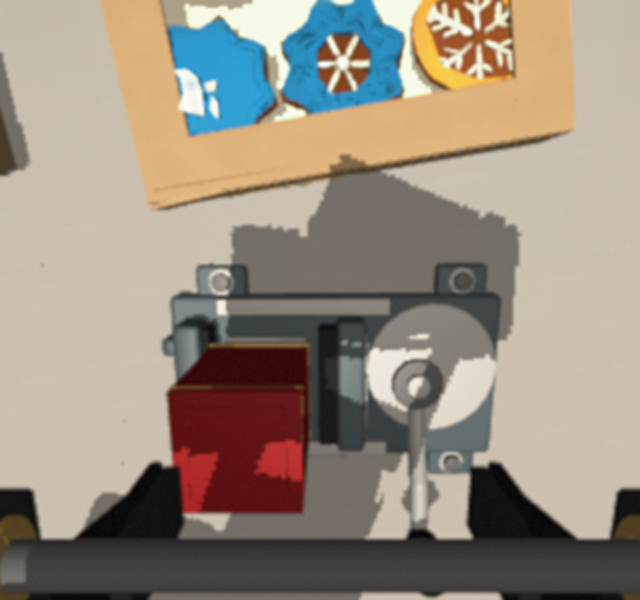

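Run:
```python
from h import *
plan([.470,-.231,.17],np.radians(-92))
```

```text
total tool delta mm [ 69.1  64.5 124.3] rot deg [-3.8 -0.  -0. ] rows 3
[0.023, 0.0215, 0.0414] [-1.27, -0.0, -0.0]
[0.023, 0.0206, 0.0419] [-1.27, -0.0, -0.0]
[0.023, 0.0196, 0.0423] [-1.27, -0.0, -0.0]
```

play_rows --series '[{"delta_pos": [0, 0.021, 0.041], "delta_rot": [-1.3, 0, 0]}, {"delta_pos": [0, 0.021, 0.042], "delta_rot": [-1.3, 0, 0]}, {"delta_pos": [0, 0.02, 0.042], "delta_rot": [-1.2, 0, 0]}, {"delta_pos": [0.035, 0, 0], "delta_rot": [0, 0, 0]}, {"delta_pos": [0.035, 0, 0], "delta_rot": [0, 0, 0]}, {"delta_pos": [0, 0, 0], "delta_rot": [0, 0, 0]}, {"delta_pos": [0, 0, 0], "delta_rot": [0, 0, 0]}]'

```text
time: 15.62
position: [0.4715, -0.232, 0.17]
eef_rot: [0.708, -0.013, -0.706, -0.012]
force: [0.2, 0.2, 0.5]
opening: 0.0873
```

Run:
```python
from h import *
s=manip.get_state();print(s['time'],s['position'],np.degrees(yaw_now()))
for n in ['wrist','scene','side']:
    p=cam(n);im=snap(n,n+'7')
    for r in manip.landmark_of(n,'lever_grip')[:2]: print(n,np.round(r['pixel'],1),round(r['p'],2),np.round(atz(p,r['pixel'],.082),4))
    print('expected',proj(p,[.470,-.231,.082]),'TCP',proj(p,s['position']))
plan([.470,-.231,.064],np.radians(-92))
```

```text
15.625 [ 0.47146586 -0.23200303  0.16998209] -91.99744703095523
wrist [320.8 205.3] 0.81 [ 0.4718 -0.2306  0.082 ]
expected [321.26429403 207.19678431] TCP [322.54652761 249.76062235]
scene [373.2 248.5] 0.75 [ 0.4755 -0.2212  0.082 ]
expected [374.7606226  250.83724771] TCP [378.37892552 233.34774725]
side [358.4 156.8] 0.6 [ 0.4782 -0.2652  0.082 ]
expected [356.80625784 161.11118032] TCP [357.74639285 142.79835746]
total tool delta mm [106.   -0.8   1.4] rot deg [ 0.  -0.1 -0.1] rows 2
[0.053, -0.0004, 0.0007] [0.0, -0.04, -0.03]
[0.053, -0.0004, 0.0006] [0.0, -0.04, -0.03]
```

View pics/wrist7.png

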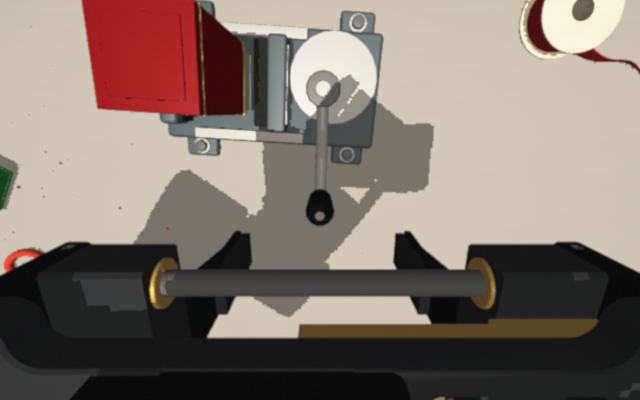

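play_rows --series '[{"delta_pos": [0.04, 0, 0], "delta_rot": [0, 0, 0]}, {"delta_pos": [0.04, 0, 0], "delta_rot": [0, 0, 0]}, {"delta_pos": [0.026, 0, 0], "delta_rot": [0, 0, 0]}, {"delta_pos": [0, 0, 0], "delta_rot": [0, 0, 0]}]'

```text
time: 16.42
position: [0.4697, -0.2307, 0.0617]
eef_rot: [-0.706, 0.011, 0.708, 0.013]
force: [-0.1, -0.2, 0.3]
opening: 0.0871
```

play_rows --gripper 0.36 --series '[{"delta_pos": [0, 0, 0], "delta_rot": [0, 0, 0]}, {"delta_pos": [0, 0, 0], "delta_rot": [0, 0, 0]}, {"delta_pos": [0, 0, 0], "delta_rot": [0, 0, 0]}, {"delta_pos": [0, 0, 0], "delta_rot": [0, 0, 0]}, {"delta_pos": [0, 0, 0], "delta_rot": [0, 0, 0]}, {"delta_pos": [0, 0, 0], "delta_rot": [0, 0, 0]}, {"delta_pos": [0, 0, 0], "delta_rot": [0, 0, 0]}, {"delta_pos": [0, 0, 0], "delta_rot": [0, 0, 0]}]'

```text
time: 17.42
position: [0.4706, -0.2313, 0.063]
eef_rot: [-0.707, 0.012, 0.707, 0.013]
force: [0.4, 1.0, 0.5]
opening: 0.0286
```

Run:
```python
from h import *
s=manip.get_state();print(s['position'],np.degrees(yaw_now()),s['force'],s['opening'])
P=np.array([.574,-.235]);r=.105;ps=np.radians(-5.8)
a0=np.radians(3.6);pos=s['position'][:2];y0=yaw_now();a1=np.radians(91)
N=16;last=pos
for i in range(1,N+1):
    a=a0+(a1-a0)*i/N; g=P-r*np.array([np.cos(a+ps),np.sin(a+ps)])
    yw=a+ps-np.pi/2; d=down(y0).inv().apply([*(g-last),0]); print(i,np.round(g,4),np.round(d,4),'rot',round(-np.degrees(yw-y0),2)); last=g;y0=yw
```

```text
[ 0.47056573 -0.23134854  0.062975  ] -92.01201401362806 [0.35904207 1.04451147 0.50583804] 0.0286380963552167
1 [ 0.4692 -0.241 ] [-0.      0.0097  0.0011] rot -5.27
2 [ 0.4702 -0.2509] [-0.      0.01   -0.0005] rot -5.46
3 [ 0.4722 -0.2607] [-0.      0.01   -0.0005] rot -5.46
4 [ 0.4751 -0.2703] [ 0.      0.01   -0.0005] rot -5.46
5 [ 0.4789 -0.2796] [ 0.      0.01   -0.0005] rot -5.46
6 [ 0.4836 -0.2884] [ 0.      0.01   -0.0005] rot -5.46
7 [ 0.4891 -0.2968] [-0.      0.01   -0.0005] rot -5.46
8 [ 0.4954 -0.3046] [ 0.      0.01   -0.0005] rot -5.46
9 [ 0.5023 -0.3117] [ 0.      0.01   -0.0005] rot -5.46
10 [ 0.51   -0.3182] [ 0.      0.01   -0.0005] rot -5.46
11 [ 0.5182 -0.3239] [ 0.      0.01   -0.0005] rot -5.46
12 [ 0.5269 -0.3288] [ 0.      0.01   -0.0005] rot -5.46
13 [ 0.5361 -0.3329] [ 0.      0.01   -0.0005] rot -5.46
14 [ 0.5455 -0.3361] [ 0.      0.01   -0.0005] rot -5.46
15 [ 0.5553 -0.3383] [ 0.      0.01   -0.0005] rot -5.46
16 [ 0.5652 -0.3396] [ 0.      0.01   -0.0005] rot -5.46
```

play_rows --series '[{"delta_pos": [0, 0.005, 0], "delta_rot": [-2, 0, 0]}, {"delta_pos": [0, 0.007, -0.0003], "delta_rot": [-4, 0, 0]}, {"delta_pos": [0, 0.01, -0.0005], "delta_rot": [-5.5, 0, 0]}, {"delta_pos": [0, 0.01, -0.0005], "delta_rot": [-5.5, 0, 0]}, {"delta_pos": [0, 0.01, -0.0005], "delta_rot": [-5.5, 0, 0]}, {"delta_pos": [0, 0.01, -0.0005], "delta_rot": [-5.5, 0, 0]}]'

```text
time: 18.18
position: [0.48, -0.2799, 0.0628]
eef_rot: [-0.688, -0.162, 0.689, -0.158]
force: [-0.5, 5.1, 2.4]
opening: 0.0281
```

Run:
```python
from h import *
s=manip.get_state();print(s['position'],np.degrees(yaw_now()),s['force'],s['opening'])
v=s['position'][:2]-np.array([.574,-.235]);print(np.linalg.norm(v),np.degrees(np.arctan2(-v[1],-v[0]))+5.8)
```

```text
[ 0.48004625 -0.27985217  0.06275747] -63.8665906274064 [-0.46149801  5.06117202  2.44791027] 0.02806608505018657
0.10411064010821215 31.31913918900197
```

play_rows --series '[{"delta_pos": [0, 0.01, -0.0005], "delta_rot": [-5.5, 0, 0]}, {"delta_pos": [0, 0.01, -0.0005], "delta_rot": [-5.5, 0, 0]}, {"delta_pos": [0, 0.01, -0.0005], "delta_rot": [-5.5, 0, 0]}, {"delta_pos": [0, 0.01, -0.0005], "delta_rot": [-5.5, 0, 0]}, {"delta_pos": [0, 0.01, -0.0005], "delta_rot": [-5.5, 0, 0]}, {"delta_pos": [0, 0.01, -0.0005], "delta_rot": [-5.5, 0, 0]}, {"delta_pos": [0, 0.01, -0.0005], "delta_rot": [-5.5, 0, 0]}, {"delta_pos": [0, 0.01, -0.0005], "delta_rot": [-5.5, 0, 0]}, {"delta_pos": [0, 0.01, -0.0005], "delta_rot": [-5.5, 0, 0]}, {"delta_pos": [0, 0.006, 0], "delta_rot": [-3, 0, 0]}, {"delta_pos": [0, 0, 0], "delta_rot": [0, 0, 0]}]'

```text
time: 19.55
position: [0.5527, -0.3367, 0.0624]
eef_rot: [-0.547, -0.45, 0.548, -0.445]
force: [-2.9, 3.2, 2.2]
opening: 0.0281
```

Run:
```python
from h import *
s=manip.get_state();print(s['position'],np.degrees(yaw_now()),s['force'],s['opening'])
v=s['position'][:2]-np.array([.574,-.235]);print(np.linalg.norm(v),np.degrees(np.arctan2(-v[1],-v[0]))+5.8)
```

```text
[ 0.55273766 -0.33671794  0.06237665] -11.496372995393521 [-2.9399567   3.21991412  2.21981389] 0.028096848775299048
0.1039164417973115 83.99333444677164
```

play_rows --series '[{"delta_pos": [0, 0.006, -0.0002], "delta_rot": [-3, 0, 0]}, {"delta_pos": [0, 0.005, 0], "delta_rot": [-2.5, 0, 0]}, {"delta_pos": [0, 0.002, 0], "delta_rot": [0, 0, 0]}, {"delta_pos": [0, 0, 0], "delta_rot": [0, 0, 0]}]'

```text
time: 20.05
position: [0.5639, -0.3384, 0.0623]
eef_rot: [-0.525, -0.476, 0.526, -0.47]
force: [-7.2, 2.5, 4.3]
opening: 0.028
```

play_rows --series '[{"delta_pos": [0, 0.001, 0], "delta_rot": [0, 0, 0]}, {"delta_pos": [0, 0.001, 0], "delta_rot": [0, 0, 0]}, {"delta_pos": [0, 0, 0], "delta_rot": [0, 0, 0]}]'

```text
time: 20.42
position: [0.564, -0.3383, 0.0622]
eef_rot: [-0.524, -0.478, 0.527, -0.469]
force: [-10.0, 2.8, 6.0]
opening: 0.0278
```

play_rows --series '[{"delta_pos": [0, 0.0015, 0], "delta_rot": [0, 0, 0]}, {"delta_pos": [0, 0.0015, 0], "delta_rot": [0, 0, 0]}, {"delta_pos": [0, 0, 0], "delta_rot": [0, 0, 0]}]'

```text
time: 20.8
position: [0.5641, -0.3382, 0.062]
eef_rot: [-0.522, -0.48, 0.528, -0.467]
force: [-16.6, 2.1, 9.5]
opening: 0.028
```

Run:
```python
from h import *
s=manip.get_state();print(s['position'],np.degrees(yaw_now()),s['force'],s['opening'])
v=s['position'][:2]-np.array([.574,-.235]);print(np.linalg.norm(v),np.degrees(np.arctan2(-v[1],-v[0]))+5.8)
```

```text
[ 0.56405606 -0.33824707  0.06204162] -5.9301887560410576 [-16.59636294   2.11611804   9.54692368] 0.027972503678627733
0.10372482511475409 90.29869503887595
```

play_rows --series '[{"delta_pos": [0, -0.002, 0], "delta_rot": [0, 0, 0]}, {"delta_pos": [0, -0.0025, 0], "delta_rot": [0, 0, 0]}, {"delta_pos": [0, 0, 0], "delta_rot": [0, 0, 0]}]'

```text
time: 21.18
position: [0.5639, -0.3383, 0.0623]
eef_rot: [-0.525, -0.476, 0.527, -0.47]
force: [-7.9, 1.3, 5.2]
opening: 0.0278
```

play_rows --gripper -1 --series '[{"delta_pos": [0, 0, 0], "delta_rot": [0, 0, 0]}, {"delta_pos": [0, 0, 0], "delta_rot": [0, 0, 0]}, {"delta_pos": [0, 0, 0], "delta_rot": [0, 0, 0]}, {"delta_pos": [0, 0, 0], "delta_rot": [0, 0, 0]}, {"delta_pos": [0, 0, 0], "delta_rot": [0, 0, 0]}, {"delta_pos": [0, 0, 0], "delta_rot": [0, 0, 0]}, {"delta_pos": [-0.03, 0, 0], "delta_rot": [0, 0, 0]}, {"delta_pos": [-0.05, 0, 0], "delta_rot": [0, 0, 0]}, {"delta_pos": [-0.05, 0, 0], "delta_rot": [0, 0, 0]}, {"delta_pos": [-0.04, 0, 0], "delta_rot": [0, 0, 0]}, {"delta_pos": [0, 0, 0], "delta_rot": [0, 0, 0]}, {"delta_pos": [0, 0, 0], "delta_rot": [0, 0, 0]}]'

```text
time: 22.68
position: [0.5675, -0.3401, 0.2324]
eef_rot: [-0.525, -0.474, 0.526, -0.473]
force: [0.7, -0.4, -0.2]
opening: 0.0869
```

Run:
```python
from h import *
s=manip.get_state();print(s['time'],s['position'],np.degrees(yaw_now()),s['force'],s['opening'],s['joint_positions'][5])
# tin pushed to y=+8 local; pose for viewing with yaw -95.8
C=np.array([.584,-.1375]);t=C+R.from_euler('z',-5.8,degrees=True).apply([0,.008,0])[:2];print('tin',t)
plan([*t,.235],np.radians(-95.8))
```

```text
22.675 [ 0.56750066 -0.34013067  0.23238613] -6.003188861599198 [ 0.68142076 -0.35687835 -0.18488634] 0.0869051800191636 -0.6036878018593754
tin [ 0.58480845 -0.12954095]
total tool delta mm [  -2.5   -4.8 -211.2] rot deg [89.8  0.   0.1] rows 10
[-0.0002, -0.0005, -0.0211] [8.98, 0.0, 0.01]
[-0.0002, -0.0038, -0.0208] [8.98, 0.0, 0.01]
[-0.0002, -0.007, -0.0199] [8.98, 0.0, 0.01]
[-0.0002, -0.01, -0.0186] [8.98, 0.0, 0.01]
[-0.0002, -0.0128, -0.0168] [8.98, 0.0, 0.01]
[-0.0002, -0.0153, -0.0146] [8.98, 0.0, 0.01]
[-0.0003, -0.0173, -0.0121] [8.98, 0.0, 0.01]
[-0.0003, -0.019, -0.0092] [8.98, 0.0, 0.01]
[-0.0003, -0.0202, -0.0061] [8.98, 0.0, 0.01]
[-0.0003, -0.0209, -0.0029] [8.98, 0.0, 0.01]
```

play_rows --series '[{"delta_pos": [0, 0, -0.04], "delta_rot": [0, 0, 0]}, {"delta_pos": [0, 0, -0.055], "delta_rot": [0, 0, 0]}, {"delta_pos": [0, 0, -0.05], "delta_rot": [0, 0, 0]}, {"delta_pos": [0, 0, 0], "delta_rot": [0, 0, 0]}, {"delta_pos": [0, 0, 0], "delta_rot": [0, 0, 0]}, {"delta_pos": [0, 0, 0], "delta_rot": [0, 0, 0]}]'

```text
time: 23.42
position: [0.583, -0.1976, 0.2322]
eef_rot: [-0.526, -0.473, 0.526, -0.472]
force: [0.4, -0.7, 0.2]
opening: 0.087
```

Run:
```python
from h import *
s=manip.get_state();print(s['time'],s['position'],np.degrees(yaw_now()))
p=cam('wrist');im=snap('wrist','w8');np.save('w8.npy',p,allow_pickle=True)
for t,z in [('tin_lid',.053),('lever_grip',.082),('clamp',0)]:
    for r in manip.landmark_of('wrist',t)[:2]: print(t,np.round(r['pixel'],1),round(r['p'],2),np.round(atz(p,r['pixel'],z),4))
print(proj(p,[.585,-.13,.156]))
```

```text
23.425 [ 0.5829704  -0.197608    0.23223921] -6.0893008871054
tin_lid [316.  124.8] 0.67 [ 0.5839 -0.1317  0.053 ]
lever_grip [317.3 296.4] 0.75 [ 0.5633 -0.335   0.082 ]
lever_grip [315.3 124. ] 0.59 [ 0.584  -0.1298  0.082 ]
[314.25769853 127.73605455]
```

View pics/w8.png

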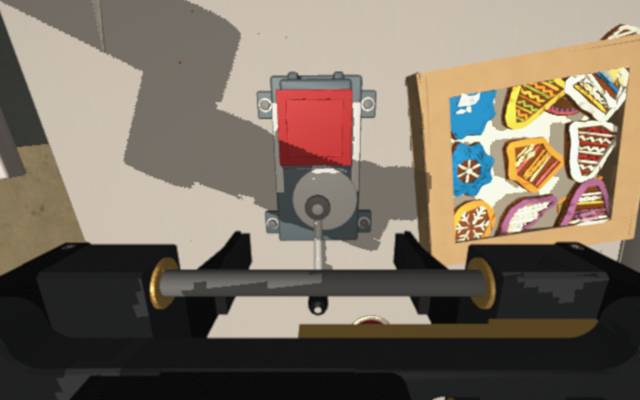

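Run:
```python
from h import *
p=np.load('w8.npy',allow_pickle=True).item(); im=cv2.imread('pics/w8.png')
h=cv2.cvtColor(im,cv2.COLOR_BGR2HSV)
m=((h[...,0]<9)|(h[...,0]>170))&(h[...,1]>130)&(h[...,2]>90); m[:, :260]=0;m[:,370:]=0;m[:75]=0;m[185:]=0
n,l,st,ce=cv2.connectedComponentsWithStats(m.astype(np.uint8));k=1+np.argmax(st[1:,4]);c,_=cv2.findContours((l==k).astype(np.uint8),0,2)
b=cv2.boxPoints(cv2.minAreaRect(max(c,key=len)));print(st[k],b.round(1).tolist())
W=np.array([atz(p,q,.156)[:2] for q in b]);e=np.roll(W,-1,0)-W
c=W.mean(0);print(c,np.linalg.norm(e,axis=1),np.degrees(np.arctan2(e[:,1],e[:,0])))
plan([*c,.232],np.radians(-5.8))
plan([*c,.1],np.radians(-5.8))
```

```text
[ 276   89   76   77 5513] [[276.0, 89.0], [351.0, 89.0], [351.0, 165.0], [276.0, 165.0]]
[ 0.58434121 -0.13042414] [0.05719125 0.0584193  0.06148612 0.05848322] [ -6.08971024 -94.46422084 173.93629727  81.32524925]
total tool delta mm [  0.8  -5.9 -66.7] rot deg [-0.3  0.   0. ] rows 2
[0.0004, -0.0029, -0.0334] [-0.15, 0.0, 0.01]
[0.0004, -0.0028, -0.0334] [-0.15, 0.0, 0.01]
total tool delta mm [132.8  -5.8 -66.8] rot deg [-0.3  0.   0. ] rows 3
[0.0443, -0.0019, -0.0223] [-0.1, 0.0, 0.0]
[0.0443, -0.0019, -0.0223] [-0.1, 0.0, 0.0]
[0.0443, -0.0019, -0.0223] [-0.1, 0.0, 0.0]
```

play_rows --series '[{"delta_pos": [0, -0.003, -0.033], "delta_rot": [0, 0, 0]}, {"delta_pos": [0, -0.003, -0.034], "delta_rot": [0, 0, 0]}, {"delta_pos": [0, 0, 0], "delta_rot": [0, 0, 0]}, {"delta_pos": [0.04, 0, 0], "delta_rot": [0, 0, 0]}, {"delta_pos": [0.04, 0, 0], "delta_rot": [0, 0, 0]}, {"delta_pos": [0.035, 0, 0], "delta_rot": [0, 0, 0]}, {"delta_pos": [0.017, 0, 0], "delta_rot": [0, 0, 0]}, {"delta_pos": [0, 0, 0], "delta_rot": [0, 0, 0]}, {"delta_pos": [0, 0, 0], "delta_rot": [0, 0, 0]}]'

```text
time: 24.75
position: [0.5854, -0.13, 0.1024]
eef_rot: [0.526, 0.472, -0.525, 0.474]
force: [0.1, 0.1, -0.4]
opening: 0.087
```

play_rows --gripper 1 --series '[{"delta_pos": [0, 0, 0], "delta_rot": [0, 0, 0]}, {"delta_pos": [0, 0, 0], "delta_rot": [0, 0, 0]}, {"delta_pos": [0, 0, 0], "delta_rot": [0, 0, 0]}, {"delta_pos": [0, 0, 0], "delta_rot": [0, 0, 0]}, {"delta_pos": [0, 0, 0], "delta_rot": [0, 0, 0]}, {"delta_pos": [0, 0, 0], "delta_rot": [0, 0, 0]}, {"delta_pos": [0, 0, 0], "delta_rot": [0, 0, 0]}, {"delta_pos": [0, 0, 0], "delta_rot": [0, 0, 0]}]'

```text
time: 25.75
position: [0.5841, -0.129, 0.1014]
eef_rot: [-0.525, -0.473, 0.526, -0.473]
force: [-2.7, 1.3, 5.3]
opening: 0.0587
```

play_rows --series '[{"delta_pos": [-0.003, 0, 0], "delta_rot": [0, 0, 0]}, {"delta_pos": [-0.004, 0, 0], "delta_rot": [0, 0, 0]}, {"delta_pos": [-0.004, 0, 0], "delta_rot": [0, 0, 0]}, {"delta_pos": [-0.004, 0, 0], "delta_rot": [0, 0, 0]}]'

```text
time: 26.25
position: [0.5837, -0.1289, 0.1156]
eef_rot: [-0.525, -0.474, 0.526, -0.473]
force: [0.2, -0.4, -8.5]
opening: 0.0587
```

play_rows --series '[{"delta_pos": [-0.005, 0, 0], "delta_rot": [0, 0, 0]}, {"delta_pos": [-0.005, 0, 0], "delta_rot": [0, 0, 0]}, {"delta_pos": [-0.005, 0, 0], "delta_rot": [0, 0, 0]}, {"delta_pos": [-0.005, 0, 0], "delta_rot": [0, 0, 0]}, {"delta_pos": [-0.005, 0, 0], "delta_rot": [0, 0, 0]}, {"delta_pos": [-0.005, 0, 0], "delta_rot": [0, 0, 0]}]'

```text
time: 27.0
position: [0.5841, -0.129, 0.1464]
eef_rot: [-0.525, -0.473, 0.526, -0.473]
force: [-0.2, -0.3, -8.7]
opening: 0.059
```

play_rows --series '[{"delta_pos": [-0.005, 0, 0], "delta_rot": [0, 0, 0]}, {"delta_pos": [-0.005, 0, 0], "delta_rot": [0, 0, 0]}, {"delta_pos": [-0.004, 0, 0], "delta_rot": [0, 0, 0]}, {"delta_pos": [-0.004, 0, 0], "delta_rot": [0, 0, 0]}, {"delta_pos": [-0.006, 0, 0], "delta_rot": [0, 0, 0]}, {"delta_pos": [-0.006, 0, 0], "delta_rot": [0, 0, 0]}, {"delta_pos": [-0.008, 0, 0], "delta_rot": [0, 0, 0]}, {"delta_pos": [-0.01, 0, 0], "delta_rot": [0, 0, 0]}, {"delta_pos": [-0.01, 0, 0], "delta_rot": [0, 0, 0]}, {"delta_pos": [-0.01, 0, 0], "delta_rot": [0, 0, 0]}, {"delta_pos": [-0.01, 0, 0], "delta_rot": [0, 0, 0]}, {"delta_pos": [0, 0, 0], "delta_rot": [0, 0, 0]}]'

```text
time: 28.5
position: [0.5849, -0.1294, 0.2252]
eef_rot: [0.526, 0.472, -0.525, 0.474]
force: [-0.3, 0.3, -0.0]
opening: 0.0591
```

Run:
```python
from h import *
p=np.load('w2.npy',allow_pickle=True).item(); im=cv2.imread('pics/w2.png')
poly=np.array([proj(p,[.57+a,.03+b,0]) for a,b in [(.05,.05),(.05,-.05),(-.05,-.05),(-.05,.05)]]).round().astype(np.int32);print(poly.tolist())
m=np.zeros(im.shape[:2],np.uint8);cv2.fillConvexPoly(m,poly,1);x=im[m>0];print(x.mean(0),x.std(0),x.min(0),x.max(0))
s=manip.get_state();print(s['time'],s['position'],s['force'])
for n in ['scene','side','wrist']:
    q=cam(n);snap(n,n+'9')
    for t,z in [('tin_lid',.177),('pearl_tube',.018),('tin_base',.016)]:
        for r in manip.landmark_of(n,t)[:3]: print(n,t,np.round(r['pixel'],1),round(r['p'],2),np.round(atz(q,r['pixel'],z),3))
e=plan([.57,.03,.225],np.radians(-5.8),vmax=.04)
```

```text
[[173, 123], [240, 123], [245, 187], [182, 187]]
[166.90724773 181.66907481 192.35050105] [1.08560254 1.07362245 1.00995354] [135 150 165] [170 184 194]
28.5 [ 0.58492531 -0.12938243  0.22520653] [-0.31669992  0.34899998 -0.03333849]
scene tin_lid [368.2 200. ] 0.92 [ 0.577 -0.124  0.177]
scene tin_lid [200.3 167.8] 0.54 [0.331 0.456 0.177]
scene tin_base [363.9 226.1] 0.74 [ 0.6   -0.11   0.016]
scene tin_base [288.7 213.2] 0.67 [0.475 0.153 0.016]
side tin_lid [237.7 329.9] 0.88 [0.354 0.718 0.177]
side tin_lid [322.7 143.2] 0.83 [ 0.591 -0.15   0.177]
side tin_lid [275.1 292.9] 0.73 [0.337 0.582 0.177]
side tin_base [315.7 303.9] 0.83 [0.288 0.454 0.016]
side tin_base [306.3 226.2] 0.78 [0.489 0.164 0.016]
side tin_base [321.3 179.5] 0.56 [ 0.582 -0.123  0.016]
wrist tin_lid [319.4 223.3] 0.66 [ 0.583 -0.131  0.177]
wrist tin_lid [322.3 184.3] 0.63 [ 0.588 -0.101  0.177]
wrist tin_base [320.1 180.3] 0.78 [ 0.582 -0.134  0.016]
total tool delta mm [  -1.1  -30.8 -156.8] rot deg [-0.2 -0.   0. ] rows 4
[-0.0003, -0.0077, -0.0392] [-0.05, -0.0, 0.0]
[-0.0003, -0.0077, -0.0392] [-0.05, -0.0, 0.0]
[-0.0003, -0.0076, -0.0392] [-0.05, -0.0, 0.0]
[-0.0003, -0.0076, -0.0392] [-0.05, -0.0, 0.0]
```

play_rows --series '[{"delta_pos": [-0.01, -0.004, -0.02], "delta_rot": [0, 0, 0]}, {"delta_pos": [0, -0.008, -0.04], "delta_rot": [0, 0, 0]}, {"delta_pos": [0, -0.008, -0.04], "delta_rot": [0, 0, 0]}, {"delta_pos": [0, -0.007, -0.037], "delta_rot": [0, 0, 0]}, {"delta_pos": [0, -0.004, -0.02], "delta_rot": [0, 0, 0]}, {"delta_pos": [0, 0, 0], "delta_rot": [0, 0, 0]}, {"delta_pos": [0.04, 0, 0], "delta_rot": [0, 0, 0]}, {"delta_pos": [0.045, 0, 0], "delta_rot": [0, 0, 0]}, {"delta_pos": [0.045, 0, 0], "delta_rot": [0, 0, 0]}, {"delta_pos": [0.03, 0, 0], "delta_rot": [0, 0, 0]}, {"delta_pos": [0.015, 0, 0], "delta_rot": [0, 0, 0]}, {"delta_pos": [0, 0, 0], "delta_rot": [0, 0, 0]}, {"delta_pos": [0, 0, 0], "delta_rot": [0, 0, 0]}]'

```text
time: 30.72
position: [0.5711, 0.0297, 0.0603]
eef_rot: [0.526, 0.472, -0.525, 0.474]
force: [0.5, 0.4, -0.5]
opening: 0.0587
```

Rim should be about 12 mm above the bench; lower in small steps.

play_rows --series '[{"delta_pos": [0.005, 0, 0], "delta_rot": [0, 0, 0]}, {"delta_pos": [0.003, 0, 0], "delta_rot": [0, 0, 0]}, {"delta_pos": [0.002, 0, 0], "delta_rot": [0, 0, 0]}, {"delta_pos": [0, 0, 0], "delta_rot": [0, 0, 0]}, {"delta_pos": [0, 0, 0], "delta_rot": [0, 0, 0]}]'

```text
time: 31.35
position: [0.57, 0.0303, 0.0491]
eef_rot: [0.526, 0.473, -0.525, 0.473]
force: [0.4, 0.5, -0.2]
opening: 0.0592
```

play_rows --series '[{"delta_pos": [0.001, 0, 0], "delta_rot": [0, 0, 0]}, {"delta_pos": [0.001, 0, 0], "delta_rot": [0, 0, 0]}, {"delta_pos": [0, 0, 0], "delta_rot": [0, 0, 0]}]'

```text
time: 31.72
position: [0.5701, 0.0302, 0.0483]
eef_rot: [0.526, 0.473, -0.525, 0.473]
force: [-2.4, 0.6, 7.6]
opening: 0.0589
```

Contact (+7.6 N). Release, rise and back away.

play_rows --gripper -1 --series '[{"delta_pos": [0, 0, 0], "delta_rot": [0, 0, 0]}, {"delta_pos": [0, 0, 0], "delta_rot": [0, 0, 0]}, {"delta_pos": [0, 0, 0], "delta_rot": [0, 0, 0]}, {"delta_pos": [0, 0, 0], "delta_rot": [0, 0, 0]}, {"delta_pos": [0, 0, 0], "delta_rot": [0, 0, 0]}, {"delta_pos": [-0.01, 0, 0], "delta_rot": [0, 0, 0]}, {"delta_pos": [-0.04, 0, 0], "delta_rot": [0, 0, 0]}, {"delta_pos": [-0.05, 0, 0], "delta_rot": [0, 0, 0]}, {"delta_pos": [-0.05, 0, 0], "delta_rot": [0, 0, 0]}, {"delta_pos": [-0.05, 0, 0], "delta_rot": [0, 0, 0]}, {"delta_pos": [-0.05, 0, 0], "delta_rot": [0, 0, 0]}, {"delta_pos": [0, 0, 0.04], "delta_rot": [0, 0, 0]}, {"delta_pos": [0, 0, 0.04], "delta_rot": [0, 0, 0]}, {"delta_pos": [0, 0, 0.03], "delta_rot": [0, 0, 0]}, {"delta_pos": [0, 0, 0], "delta_rot": [0, 0, 0]}, {"delta_pos": [0, 0, 0], "delta_rot": [0, 0, 0]}]'

```text
time: 33.72
position: [0.5582, -0.0785, 0.2974]
eef_rot: [0.526, 0.473, -0.525, 0.473]
force: [0.2, -0.1, 0.2]
opening: 0.0874
```

Run:
```python
from h import *
s=manip.get_state();print(s['time'],s['position'],s['force'],s['opening'])
for n in ['wrist','scene','side']:
    q=cam(n);snap(n,n+'10')
    for t,z in [('tin_lid',0),('pearl_tube',.018),('tin_base',.016),('lever_grip',.082),('jar',0),('box_top',.063),('scissors',0),('ribbon_spool',0)]:
        for r in manip.landmark_of(n,t)[:2 if t!='tin_lid' else 4]: print(n,t,np.round(r['pixel'],1),round(r['p'],2),np.round(atz(q,r['pixel'],z),3))
```

```text
33.725 [ 0.55815098 -0.07853053  0.29736908] [ 0.22791757 -0.06366601  0.18998629] 0.08736497338133115
wrist tin_lid [320.2  92.1] 0.64 [0.568 0.029 0.   ]
wrist pearl_tube [342.8 202.9] 0.65 [ 0.586 -0.139  0.018]
wrist tin_base [341.5 199. ] 0.92 [ 0.584 -0.133  0.016]
wrist scissors [166.1  71.7] 0.85 [0.348 0.08  0.   ]
wrist ribbon_spool [339.5 198.3] 0.73 [ 0.582 -0.137  0.   ]
scene tin_lid [329.2 217.3] 0.78 [0.568 0.027 0.   ]
scene tin_lid [224.8 190.1] 0.65 [0.426 0.45  0.   ]
scene tin_lid [417.3 249.4] 0.62 [ 0.638 -0.319  0.   ]
scene tin_lid [363.2 226.1] 0.23 [ 0.612 -0.101  0.   ]
scene pearl_tube [284.3 242.2] 0.48 [0.35  0.071 0.018]
scene pearl_tube [290.4 190.2] 0.46 [0.578 0.23  0.018]
scene tin_base [362.6 228.9] 0.67 [ 0.585 -0.114  0.016]
scene tin_base [286.1 215.6] 0.63 [0.459 0.153 0.016]
scene lever_grip [416.7 248. ] 0.84 [ 0.571 -0.337  0.082]
scene jar [289.8 190.9] 0.68 [0.589 0.241 0.   ]
scene box_top [272.4 154.5] 0.81 [0.665 0.398 0.063]
scene scissors [285.7 244.1] 0.61 [0.358 0.071 0.   ]
scene ribbon_spool [465.3 275.6] 0.98 [ 0.637 -0.508  0.   ]
side tin_lid [305.4 202.8] 0.9 [0.572 0.029 0.   ]
side tin_lid [275.5 291.6] 0.64 [0.429 0.462 0.   ]
side pearl_tube [270.8 228.4] 0.7 [0.596 0.239 0.018]
side pearl_tube [323.7 179.7] 0.63 [ 0.571 -0.124  0.018]
side tin_base [316.3 300.7] 0.93 [0.292 0.442 0.016]
side tin_base [309.3 228.6] 0.73 [0.473 0.17  0.016]
side lever_grip [346.7 141.3] 0.77 [ 0.579 -0.359  0.082]
side jar [270.8 231. ] 0.71 [0.6   0.235 0.   ]
side box_top [229.4 242.5] 0.62 [0.648 0.404 0.063]
side scissors [349.8 229.6] 0.66 [0.347 0.088 0.   ]
side ribbon_spool [351.9 140. ] 0.49 [ 0.621 -0.512  0.   ]
```

View pics/wrist10.png

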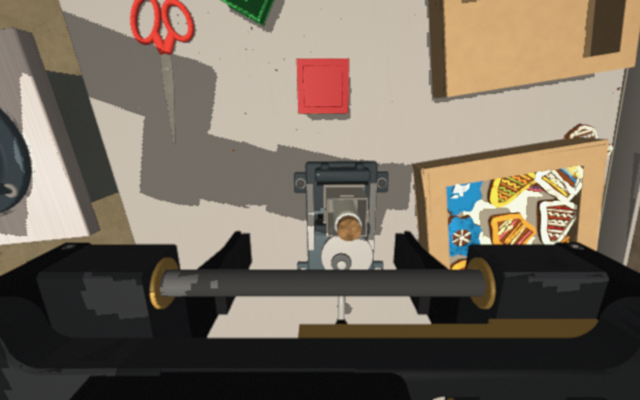

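Run:
```python
from h import *
print(manip.job_done())
```

```text
the job is handed in; nothing more can be done
None
```

I clamped the tin, drew its lid off and stood the lid on the bench, then handed the job in at about 35 s.

- **Clamping:** I carried the tin by its lid to the clamp bed and swung the lever to its stop. It stopped moving there and the force rose to about 17 N. The lever measured about 90° closed.
- **Lid:** It came straight up with about 8–9 N, and the force fell to about 0 once it was past the tube. It now stands open end down at about (0.57, 0.03), roughly 75 mm clear of the clamp.
- **Last checks:** The final wrist picture shows the base in the closed clamp with the corked tube in it, the lid standing on bare bench, and the gripper touching nothing. The network positions for the jar, upper box, scissors and spool agree with the earlier ones to within about 1–2 cm, which is their own scatter. I did not re-check the lower box in the final look.
- **Disagreements:** The side camera and one scene hit gave wrong positions for the grip and tube, confusing the tube with the jar. The wrist view settled it. I did not measure whether the tube leans slightly in the tin. I first put the seat centre about 1.5–2.5 mm off and corrected it before lowering the tin, which met no resistance from the jaws.

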